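# Turn two gudgeon pins out of the rotary feeder

### The arm

A 7-joint arm with a two-finger parallel gripper is mounted at the origin on the work surface. World frame = base frame: x ahead of the robot, y to its left, z up, the work surface at z = 0. Lengths are in m, angles in rad, forces in N, time in s.
With the tool pointing down it reaches from about 0.35 to 0.775 m from the base axis. Payload 3.1 kg.
Tool frame: the origin (TCP) lies between the finger pads; the fingertips stand ctrl.tip_extent ahead of it and the grasp point (between the pads) lies 3 mm ahead of it (ctrl.tip_extent is the distance from the TCP to the fingertips, in m); z points along the fingers, y is the line along which they close (so a half turn about z gives the same grasp; the last joint's range is limited). The gripper opens to 85 mm and grips with 20 to 120 N. Pads are 22 mm wide; open, the fingers measure 114 mm over their backs; the gripper's body (76 mm by 85 mm) begins 54 mm behind the grasp point. The pads swing forward as they close: fully open they stand 13 mm farther back than shut.
Start: joints at [-1.19, 0.311, 0.014, 1.512, -0.004, 1.319, -0.027], TCP at [0.226, 0.502, 0.253] pointing down, gripper open.
Joint ranges: [-2.7, 2.7], [-0.3, 1.91], [-1.27, 1.3], [0.12, 2.57], [-1.44, 4.58], [0.2, 2.03], [-3.05, 3.05]. Speed limits (rad/s): [2.79, 2.79, 3.14, 3.14, 3.14, 3.14, 3.14].

### API

Orientations are given as a rotation vector (axis times angle).
In Python, from cell import ctrl gives the robot as it stands.
- The arm moves only by the tool drive_tool, never from a script. Its argument "motion" is a list of rows, each a list of 7 numbers: the opening, from 0 (shut) to 1 (fully open), then the shift along the tool's x, y, z scaled (see below), then the turn, a rotation vector about the tool's x, y, z scaled (see below). In form: [[hand, dx, dy, dz, wx, wy, wz], ...]. A call has 1 to 8 rows; each row shifts and turns the commanded pose from where the row before left it, along the tool's axes as they then stand; what a row does not reach is not made up. The controller multiplies each number of a shift by 0.03 m and each number of a turn by 0.08 rad. A row lasts 1/8 s, in which the tool goes at most 62.5 mm and 10.7 degrees, less where a joint would pass 70% of its speed; a pose out of reach is approached as far as the arm can. A call with a number of a shift or a turn outside -1 to 1 is refused whole. A call with a gripper value outside its range is refused whole. The fingers move at their own pace and stop on an object; "grip_force" is the grip in N (left out, the last holds). Time passes only in rows, so rows that do not move let the fingers close. It gives the time, the measured TCP pose, the force, the opening and the grip force at its end, in the units of the state.
- ctrl.read_state(): the state, without advancing time (a new reading comes with each control period).
- ctrl.snapshot(name): name is "scene" or "top" or "wrist"; returns the picture (420x560x3 uint8, red, green, blue); there is no depth.
- ctrl.get_calibration(name): a dict with "mtx" (3x3 intrinsics, pixels), "dist" ([k1, k2, p1, p2, k3] as OpenCV has them; the pictures are not rectified), "T" (4x4, takes a point from camera to world coordinates); the wrist camera has in their place "tool_from_camera" (4x4, takes a point from camera to tool coordinates, whose origin is the TCP and whose axes are the flange's). Camera axes: x right, y down, z forward; pixel columns grow to the right and rows downward; lengths in m; the calibration is good to about 2 mm. A picture is of the moment at which its call begins: read the wrist's pose just before it. get_calibration takes no time and is no camera call.
- ctrl.sign_off(): hands the job in; it is judged then, once.
The state is a dict: "t": time; "qpos": joint angles; "qd": joint speeds; "effort": joint torques, N m; "tool_pos": TCP position; "ee_rot": TCP orientation; "ft_force": force on the tool from outside, world axes, zero at the start; "wrist_torque": the same for the moment, N m; "width": opening from 0.0 (shut) to 1.0 (fully open); "finger_force": force on a finger pad.
Only numpy, scipy, OpenCV 4.12 (cv2) and the standard library are available. Lean on these libraries where they do the work, as an engineer would, in place of code of your own. Each camera call takes 0.05 s, during which the arm holds its last target. There are 200 camera calls.

### The job

Set the empty wooden tray flat on the bench under the chute of the pin feeder and raise the feeder's gate fully. Then turn the crank slowly clockwise, seen looking down on it, less than a quarter turn a second, so that first one gudgeon pin and then a second rolls out into the tray; stop there with the third still in the drum and push the gate fully shut again. Leave everything else on the bench where it is.

Things in the scene. Friction and masses are not known exactly. Their poses are not given: they have to be found in the camera images.
- tray_mid (a point): Empty open wooden tray, 150 (its x) x 170 (its y) x 40 mm high, walls and floor 10 mm thick, 0.32 kg. The point is its centre, 20 mm above its underside. It starts left or right of the feeder, with a steel bin of springs on the other side. It can be lifted by pinching a wall from above and fits under the chute.
- chute_lip (a point): Middle of the lower edge of the feeder's slippery plastic-lined chute, 87 mm above the bench (underside 84), 110 mm wide. Axes of the upright feeder: x level, from the lip towards the drum, y along the lip, z up. Pins leave the lip in -x and land 30 to 80 mm beyond it, so the tray's centre belongs about 45 mm beyond the lip. The feeder's foot begins 52 mm behind it.
- drum_axis (a point): Centre of the drum's floor, on its axis; does not turn. Its z axis is the drum's axis, leaning 28 degrees from vertical towards the chute; its -x axis points down the slope to the outlet (100 mm wide, in the lowest side of the pan's wall, chute beyond it); y is level.
- drum (a joint): Angle of drum and crank, rad; grows clockwise seen from above; starts at -0.28 to 0.28. Turns either way against light friction (0.15 N m), stays where left. A pin rolls out when its bay comes to the open outlet: the first (pin1) about 0.7 to 1.1 past the start, the second (pin2) 2.1 to 2.6, the third (pin3) 3.5 to 4.2 past it.
- crank_handle (a point): Middle of the crank's handle: a free-spinning black grip, 26 mm thick, 66 mm long, parallel to the drum's axis, 58 mm out from it and 103 mm above the drum's floor along it; the crank arm lies 37 mm below the point. Turns with the drum: starts 90 to 120 degrees clockwise past the outlet, and crosses the high side (away from the outlet) as it turns clockwise.
- gate (a joint): Lift of the flat steel gate that closes the outlet, m: 0 shut, 0.045 fully raised. It slides parallel to the drum's axis with about 3.5 N of friction and stays where it is left.
- gate_pull (a point): Middle of the gate's pull, a black block 14 mm (drum_axis x) x 24 mm (drum_axis y) x 38 mm (along the drum's axis) standing on the gate's upper edge, 121 mm from the drum's axis towards the outlet. Shut, the point is 64 mm above the level of the drum's floor along the axis (the pan's rim: 42 mm); it moves with the gate.
- feeder: Pin feeder: a leaning open-topped steel pan, 202 mm across, on a stand with a base plate 200 x 190 mm. In it turns a drum with a core (120 mm across, 44 mm high), a crank on top and a rubber-lined floor and four paddles 34 mm high, 90 degrees apart; in three of the four bays between paddles, core and wall lies one pin. Origin: on the bench under the drum's centre; axes as chute_lip.
- pin1_mid (a point): Middle of the first gudgeon pin, a steel tube 22 mm in diameter and 60 mm long along its own y axis, 0.115 kg, lying across the slope in the bay that reaches the outlet first.
- pin2_mid (a point): Middle of the second, equal gudgeon pin, in the next bay.
- pin3_mid (a point): Middle of the third, equal gudgeon pin, in the bay after that; it stays in the drum.
- pin1: The first pin itself (origin at its middle).
- pin2: The second pin itself (origin at its middle).
- piston: Bystander: aluminium piston standing on the bench, 84 mm across, 62 mm high; origin under its centre.
- valve_spring: Bystander: dark valve spring standing on end, 38 mm across, 62 mm high; origin under its centre.
- oil_bottle: Bystander: grey oil bottle, 66 mm across, 190 mm high; origin under its centre.
- conrod: Bystander: connecting rod lying flat, 180 mm long along its x, 66 mm wide, 22 mm high; origin under its middle.
- spring_bin: Bystander: steel bin full of valve springs, 110 x 140 x 60 mm high; origin under its centre.
- tray: The wooden tray itself (origin under its centre, same axes as tray_mid).
There are look-alikes about, which are no part of the job. Leave any green or turquoise look-alike of the pin1 alone.

How it is judged:
By the outcome, as a careful person would: the job done as asked, in the order asked, and still so for the second after the job is handed in, with the robot touching nothing.
It also fails if it takes over 72 s, if anything falls off the work surface, if the arm or the gripper's body presses on something with over 40 N, if the wrist force passes 120 N, or if a joint passes its speed limit or range.

## Working session

There is one attempt and no reset: what is moved stays moved. The work goes in short steps, Python scripts to look and compute and a tool call to move; the robot and the scene stay as the last step left them, time stands still between calls to the robot, and variables do not carry over. Pictures are saved under pics/ and viewed, at most 10 in all, crops included, and the job is handed in when it is done.

Besides the shell and the picture viewer there is one more tool, called after "Call:" by a JSON object that holds its "api" and its "payload", one argument or row to a line. drive_tool: Moves the arm, as the interface text tells. Shifts and turns lie within -1 to 1; 1 stands for 0.03 m of shift or 0.08 rad of turn. Its arguments: {"type":"object","properties":{"motion":{"type":"array"},"grip_force":{"type":"number"}},"required":["motion"]}

```bash
ls; mkdir -p pics; python3 - <<'E'
from cell import ctrl
import cv2,numpy as np
np.set_printoptions(precision=4,suppress=True)
s=ctrl.read_state();print(s['t'],s['tool_pos'],s['ee_rot'],ctrl.tip_extent)
a=[ctrl.snapshot(n) for n in("scene","top")]
for n,i in zip(("scene","top"),a):
    cv2.imwrite(f"pics/{n}0.png",i[:,:,::-1]);c=ctrl.get_calibration(n);print(n,c)
print(ctrl.get_calibration("wrist"))
E
```

```text
pics
0.0 [0.2254 0.5009 0.2522] [-0.659  -3.0713  0.0037] 0.022
scene {'mtx': array([[523.3222,   0.    , 280.2222],
       [  0.    , 523.3222, 207.4898],
       [  0.    ,   0.    ,   1.    ]]), 'dist': array([0.0512, 0.    , 0.    , 0.    , 0.    ]), 'T': array([[-0.4426,  0.6533, -0.6142,  1.418 ],
       [ 0.8967,  0.3263, -0.2991,  0.3761],
       [ 0.005 , -0.6831, -0.7303,  1.1225],
       [ 0.    ,  0.    ,  0.    ,  1.    ]])}
top {'mtx': array([[416.5615,   0.    , 269.2324],
       [  0.    , 416.5615, 207.7616],
       [  0.    ,   0.    ,   1.    ]]), 'dist': array([-0.05,  0.  ,  0.  ,  0.  ,  0.  ]), 'T': array([[-0.0941, -0.9741,  0.2056,  0.4619],
       [-0.9956,  0.0916, -0.0219, -0.0081],
       [ 0.0025, -0.2068, -0.9784,  1.0474],
       [ 0.    ,  0.    ,  0.    ,  1.    ]])}
{'mtx': array([[321.2133,   0.    , 281.773 ],
       [  0.    , 321.2133, 206.0064],
       [  0.    ,   0.    ,   1.    ]]), 'dist': array([-0.0534,  0.    ,  0.    ,  0.    ,  0.    ]), 'tool_from_camera': array([[ 0.0001, -0.9482, -0.3175,  0.0811],
       [ 1.    ,  0.0003, -0.0006,  0.0006],
       [ 0.0006, -0.3175,  0.9482, -0.1203],
       [ 0.    ,  0.    ,  0.    ,  1.    ]])}
```

View pics/scene0.png

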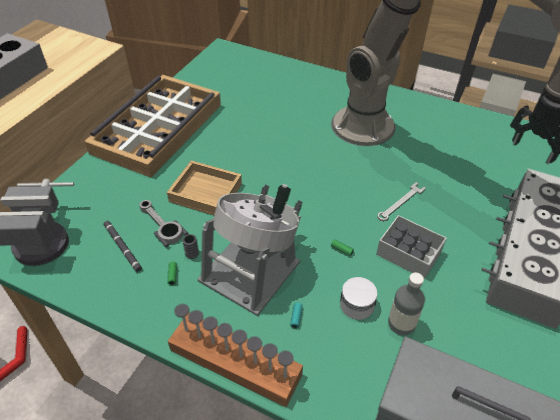

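View pics/top0.png

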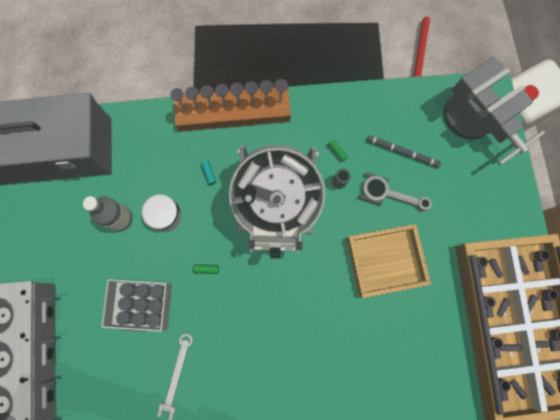

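The scene view shows the feeder at about (255,240) and the tray at (205,187). In the top view the feeder is at (277,195), the gate pull at (276,253), the handle knob at (249,197) and the tray at (389,261). The spring bin is at (137,305), and the chute faces the robot. I'll enlarge crops of the feeder and tray for precise pixels.

```bash
cat > h.py <<'E'
from cell import ctrl
import cv2,numpy as np
from scipy.spatial.transform import Rotation as R
np.set_printoptions(precision=4,suppress=True)
def ray(n,uv,st=None):
    c=ctrl.get_calibration(n)
    if n=="wrist":
        T=np.eye(4);T[:3,:3]=R.from_rotvec(st['ee_rot']).as_matrix();T[:3,3]=st['tool_pos'];T=T@c['tool_from_camera']
    else: T=c['T']
    p=cv2.undistortPoints(np.array([[uv]],float),c['mtx'],c['dist'])[0,0]
    return T[:3,3],T[:3,:3]@np.array([p[0],p[1],1.])
def onz(n,uv,z,st=None):
    o,d=ray(n,uv,st); return o+d*(z-o[2])/d[2]
def tri(*rays):
    A=np.zeros((3,3));b=np.zeros(3)
    for o,d in rays:
        d=d/np.linalg.norm(d);M=np.eye(3)-np.outer(d,d);A+=M;b+=M@o
    x=np.linalg.solve(A,b)
    return x,[np.linalg.norm(np.cross(x-o,d/np.linalg.norm(d))) for o,d in rays]
def proj(n,P):
    c=ctrl.get_calibration(n);Ti=np.linalg.inv(c['T'])
    return cv2.projectPoints(np.atleast_2d(np.array(P,float)),cv2.Rodrigues(Ti[:3,:3])[0],Ti[:3,3],c['mtx'],c['dist'])[0][:,0]
E
python3 - <<'E'
from h import *
t=cv2.imread('pics/top0.png');s=cv2.imread('pics/scene0.png')
a=cv2.resize(t[140:310,215:435],None,fx=3.5,fy=3.5,interpolation=cv2.INTER_CUBIC)
b=cv2.resize(s[155:310,165:310],None,fx=3.8,fy=3.8,interpolation=cv2.INTER_CUBIC)
cv2.imwrite('pics/tc.png',a);cv2.imwrite('pics/sc.png',b);print(a.shape,b.shape)
E
```

```text
(595, 770, 3) (589, 551, 3)
```

View pics/tc.png

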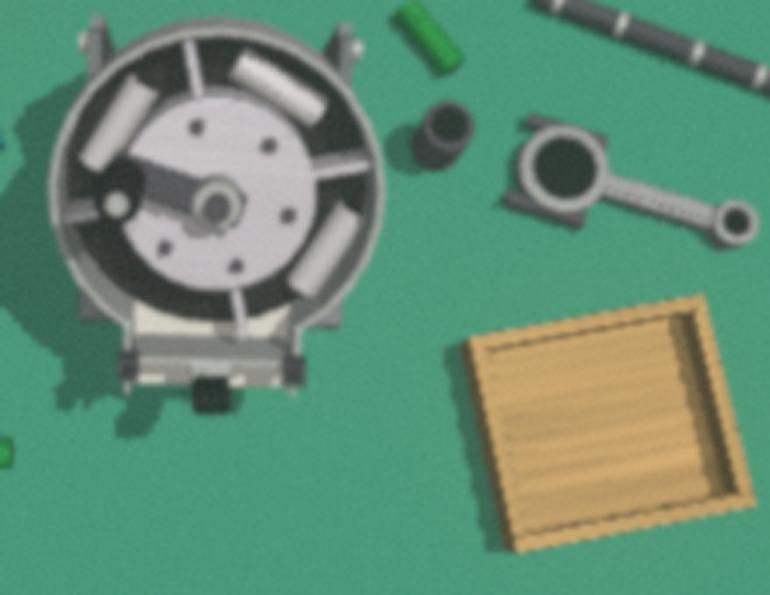

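View pics/sc.png

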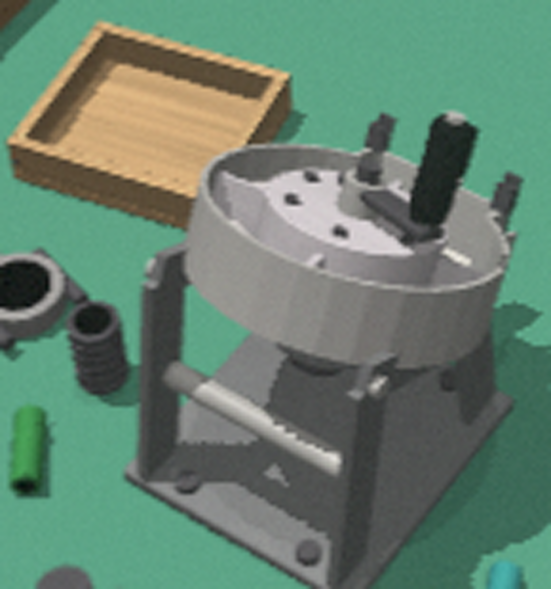

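The crops show the handle top at tc(117,205)/sc(457,118), post tops at tc(130,368) and (293,370), the pull at tc(211,395), and tray corners at tc(465,342), (703,297), (755,503) and (513,552). Crank clockwise brings the right-hand pin to the outlet first.

```bash
python3 - <<'E'
from h import *
T=lambda u,v:(215+(u+.5)/3.5-.5,140+(v+.5)/3.5-.5)
S=lambda u,v:(165+(u+.5)/3.8-.5,155+(v+.5)/3.8-.5)
print('tray',*[onz('top',T(*p),.04) for p in((465,342),(703,297),(755,503),(513,552))])
for n,a,b in(('handle',(117,205),(457,118)),('hub',(217,205),(367,190)),('postR',(293,370),(382,120)),('postL',(130,368),(511,180))):
    print(n,*tri(ray('top',T(*a)),ray('scene',S(*b))))
i=cv2.imread('pics/top0.png');h=cv2.cvtColor(i,cv2.COLOR_BGR2HSV)
g=((h[...,0]>65)&(h[...,0]<95)&(h[...,1]>80)).astype(np.uint8)
# rim pts from crop by eye: left,right,top extremes
for z in(.20,.22,.24): print(z,onz('top',T(50,190),z),onz('top',T(384,190),z),onz('top',T(211,395),z))
E
```

```text
tray [ 0.5822 -0.2139  0.04  ] [ 0.5978 -0.3861  0.04  ] [ 0.4524 -0.3988  0.04  ] [ 0.4365 -0.2278  0.04  ]
handle [0.6451 0.0121 0.2823] [np.float64(0.0007485880631850362), np.float64(0.0007485880631850878)]
hub [ 0.6579 -0.0446  0.2047] [np.float64(0.000407715632025004), np.float64(0.0004077156320250115)]
postR [ 0.5609 -0.0834  0.1642] [np.float64(0.001665986778836509), np.float64(0.0016659867788365213)]
postL [0.5711 0.0169 0.1614] [np.float64(0.00013682101588424856), np.float64(0.00013682101588417144)]
0.2 [0.6774 0.0542 0.2   ] [ 0.6587 -0.1449  0.2   ] [ 0.5463 -0.0298  0.2   ]
0.22 [0.6723 0.0527 0.22  ] [ 0.6541 -0.1417  0.22  ] [ 0.5443 -0.0293  0.22  ]
0.24 [0.6672 0.0513 0.24  ] [ 0.6494 -0.1384  0.24  ] [ 0.5423 -0.0288  0.24  ]
```

```bash
cat >> h.py <<'E'
yaw=-0.097; XF=np.array([np.cos(yaw),np.sin(yaw),0]);YD=np.array([-np.sin(yaw),np.cos(yaw),0]);b=np.radians(28)
A=np.cos(b)*np.array([0,0,1])-np.sin(b)*XF; XD=np.cos(b)*XF+np.sin(b)*np.array([0,0,1])
C=np.array([.6855,-.0473,.1526])
RT=np.column_stack([-XD,YD,-A]) # tool orientation along drum axis
def down(ang): # tool down, tool y at angle ang
    y=np.array([np.cos(ang),np.sin(ang),0]);z=np.array([0,0,-1.]);return np.column_stack([np.cross(y,z),y,z])
def plan(p,Rt,n,hand,frm=None):
    st=ctrl.read_state();P,R0=frm if frm else (st['tool_pos'],R.from_rotvec(st['ee_rot']).as_matrix())
    w=R.from_matrix(R0.T@Rt).as_rotvec()/n;d=(np.array(p)-P)/n
    rows=[[hand]+list(np.round((R0@R.from_rotvec(w*k).as_matrix()).T@d/.03,2))+list(np.round(w/.08,2)) for k in range(n)]
    for i in range(0,n,8): print([[float(x) for x in r] for r in rows[i:i+8]])
    return np.array(p),Rt
E
python3 - <<'E'
from h import *
T=lambda u,v:(215+(u+.5)/3.5-.5,140+(v+.5)/3.5-.5)
f=lambda q:((q[0]-215)*3.5,(q[1]-140)*3.5)
pt=C-.121*XD+.083*A
print('pull top px',f(proj('top',pt)[0]))
for k in(140,211,280):print('lip',onz('top',T(k,385),.087))
ctr=C+.042*A
for s in(1,-1):print('rim',f(proj('top',ctr+s*.101*YD)[0]),f(proj('top',ctr+s*.101*XD)[0]))
f1=plan((.40,.12,.26),down(.8),14,.5)
plan((.4425,-.313,.16),down(.095),16,.5,f1)
E
```

```text
pull top px (np.float64(215.44354685123633), np.float64(408.263719201688))
lip [0.5685 0.0133 0.087 ]
lip [ 0.5641 -0.0334  0.087 ]
lip [ 0.5598 -0.0787  0.087 ]
rim (np.float64(49.01424248323987), np.float64(195.7322572027867)) (np.float64(217.39157664374454), np.float64(29.426689917769423))
rim (np.float64(382.70090460595674), np.float64(196.83326431552564)) (np.float64(214.55408131879713), np.float64(352.9947398013758))
[[0.5, -0.75, -0.66, -0.02, -0.0, 0.0, 0.31], [0.5, -0.77, -0.64, -0.02, -0.0, 0.0, 0.31], [0.5, -0.78, -0.62, -0.02, -0.0, 0.0, 0.31], [0.5, -0.8, -0.6, -0.02, -0.0, 0.0, 0.31], [0.5, -0.81, -0.58, -0.02, -0.0, 0.0, 0.31], [0.5, -0.83, -0.56, -0.02, -0.0, 0.0, 0.31], [0.5, -0.84, -0.54, -0.02, -0.0, 0.0, 0.31], [0.5, -0.85, -0.52, -0.02, -0.0, 0.0, 0.31]]
[[0.5, -0.87, -0.5, -0.02, -0.0, 0.0, 0.31], [0.5, -0.88, -0.47, -0.02, -0.0, 0.0, 0.31], [0.5, -0.89, -0.45, -0.02, -0.0, 0.0, 0.31], [0.5, -0.9, -0.43, -0.02, -0.0, 0.0, 0.31], [0.5, -0.91, -0.41, -0.02, -0.0, 0.0, 0.31], [0.5, -0.92, -0.38, -0.02, -0.0, 0.0, 0.31]]
[[0.5, -0.69, -0.59, 0.21, 0.0, 0.0, 0.55], [0.5, -0.72, -0.55, 0.21, 0.0, 0.0, 0.55], [0.5, -0.74, -0.52, 0.21, 0.0, 0.0, 0.55], [0.5, -0.76, -0.49, 0.21, 0.0, 0.0, 0.55], [0.5, -0.78, -0.46, 0.21, 0.0, 0.0, 0.55], [0.5, -0.8, -0.42, 0.21, 0.0, 0.0, 0.55], [0.5, -0.82, -0.38, 0.21, 0.0, 0.0, 0.55], [0.5, -0.84, -0.35, 0.21, 0.0, 0.0, 0.55]]
[[0.5, -0.85, -0.31, 0.21, 0.0, 0.0, 0.55], [0.5, -0.86, -0.27, 0.21, 0.0, 0.0, 0.55], [0.5, -0.88, -0.23, 0.21, 0.0, 0.0, 0.55], [0.5, -0.89, -0.2, 0.21, 0.0, 0.0, 0.55], [0.5, -0.89, -0.16, 0.21, 0.0, 0.0, 0.55], [0.5, -0.9, -0.12, 0.21, 0.0, 0.0, 0.55], [0.5, -0.9, -0.08, 0.21, 0.0, 0.0, 0.55], [0.5, -0.91, -0.04, 0.21, 0.0, 0.0, 0.55]]
```

Call:
{"api": "drive_tool", "payload": {
  "motion": [
    [0.5,-0.75,-0.66,-0.02,0,0,0.31],
    [0.5,-0.77,-0.64,-0.02,0,0,0.31],
    [0.5,-0.78,-0.62,-0.02,0,0,0.31],
    [0.5,-0.8,-0.6,-0.02,0,0,0.31],
    [0.5,-0.81,-0.58,-0.02,0,0,0.31],
    [0.5,-0.83,-0.56,-0.02,0,0,0.31],
    [0.5,-0.84,-0.54,-0.02,0,0,0.31],
    [0.5,-0.85,-0.52,-0.02,0,0,0.31]
  ]
}}

```text
t: 1.1
tool_pos: [0.3259, 0.2817, 0.2582]
ee_rot: [0.963, 2.99, 0.0]
ft_force: [0.6, -0.4, -0.3]
width: 0.499
finger_force: 0.0
```

Call:
{"api": "drive_tool", "payload": {
  "motion": [
    [0.5,-0.87,-0.5,-0.02,0,0,0.31],
    [0.5,-0.88,-0.47,-0.02,0,0,0.31],
    [0.5,-0.89,-0.45,-0.02,0,0,0.31],
    [0.5,-0.9,-0.43,-0.02,0,0,0.31],
    [0.5,-0.91,-0.41,-0.02,0,0,0.31],
    [0.5,-0.92,-0.38,-0.02,0,0,0.31]
  ]
}}

```text
t: 1.85
tool_pos: [0.4005, 0.1184, 0.2618]
ee_rot: [1.182, 2.911, 0.001]
ft_force: [1.7, -0.1, 0.2]
width: 0.499
finger_force: 0.0
```

Call:
{"api": "drive_tool", "payload": {
  "motion": [
    [0.5,-0.69,-0.59,0.21,0,0,0.55],
    [0.5,-0.72,-0.55,0.21,0,0,0.55],
    [0.5,-0.74,-0.52,0.21,0,0,0.55],
    [0.5,-0.76,-0.49,0.21,0,0,0.55],
    [0.5,-0.78,-0.46,0.21,0,0,0.55],
    [0.5,-0.8,-0.42,0.21,0,0,0.55],
    [0.5,-0.82,-0.38,0.21,0,0,0.55],
    [0.5,-0.84,-0.35,0.21,0,0,0.55]
  ]
}}

```text
t: 2.85
tool_pos: [0.4215, -0.0978, 0.2109]
ee_rot: [1.675, 2.658, -0.0]
ft_force: [0.7, 0.2, 0.2]
width: 0.499
finger_force: 0.0
```

Call:
{"api": "drive_tool", "payload": {
  "motion": [
    [0.5,-0.85,-0.31,0.21,0,0,0.55],
    [0.5,-0.86,-0.27,0.21,0,0,0.55],
    [0.5,-0.88,-0.23,0.21,0,0,0.55],
    [0.5,-0.89,-0.2,0.21,0,0,0.55],
    [0.5,-0.89,-0.16,0.21,0,0,0.55],
    [0.5,-0.9,-0.12,0.21,0,0,0.55],
    [0.5,-0.9,-0.08,0.21,0,0,0.55],
    [0.5,-0.91,-0.04,0.21,0,0,0.55]
  ]
}}

```text
t: 3.85
tool_pos: [0.4424, -0.3144, 0.1603]
ee_rot: [-2.114, -2.324, 0.001]
ft_force: [0.3, -0.3, -0.8]
width: 0.499
finger_force: 0.0
```

```bash
python3 - <<'E'
from h import *
s=ctrl.read_state();print(s['t'],s['tool_pos'],s['width'],s['ft_force'],s['qd'].max())
i=ctrl.snapshot('wrist');cv2.imwrite('pics/w1.png',i[:,:,::-1])
f=plan((.4425,-.313,.037),down(.095),6,.5)
E
```

```text
3.85 [ 0.4424 -0.3144  0.1603] 0.4988232176946771 [ 0.3206 -0.2526 -0.8102] 0.45369515840548835
[[0.5, 0.04, 0.01, 0.68, -0.0, 0.01, -0.01], [0.5, 0.03, 0.01, 0.68, -0.0, 0.01, -0.01], [0.5, 0.03, 0.01, 0.68, -0.0, 0.01, -0.01], [0.5, 0.03, 0.01, 0.68, -0.0, 0.01, -0.01], [0.5, 0.03, 0.01, 0.68, -0.0, 0.01, -0.01], [0.5, 0.03, 0.01, 0.68, -0.0, 0.01, -0.01]]
```

View pics/w1.png

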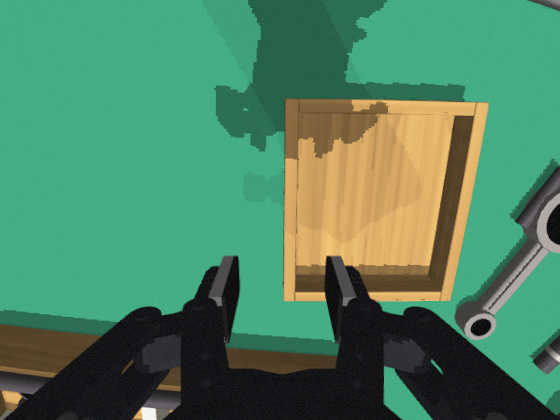

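The wrist view shows the front wall between columns 284 and 299, midway between the fingers, and square to the picture.

```bash
python3 - <<'E'
from h import *
s=ctrl.read_state()
for uv in((285,101),(299,101),(284,300),(296,292),(488,103),(452,299)):print(uv,onz('wrist',uv,.04,s))
E
```

```text
(285, 101) [ 0.4369 -0.2392  0.04  ]
(299, 101) [ 0.4468 -0.2383  0.04  ]
(284, 300) [ 0.4514 -0.4051  0.04  ]
(296, 292) [ 0.4611 -0.396   0.04  ]
(488, 103) [ 0.5844 -0.2256  0.04  ]
(452, 299) [ 0.6011 -0.3921  0.04  ]
```

Call:
{"api": "drive_tool", "payload": {
  "motion": [
    [0.5,0.03,0,0.68,0,0,0],
    [0.5,0.03,0,0.68,0,0,0],
    [0.5,0.03,0,0.68,0,0,0]
  ]
}}

```text
t: 4.28
tool_pos: [0.4421, -0.3105, 0.0988]
ee_rot: [-2.112, -2.326, 0.001]
ft_force: [0.8, -0.3, 0.1]
width: 0.5
finger_force: 0.0
```

Call:
{"api": "drive_tool", "payload": {
  "motion": [
    [0.5,-0.12,0.07,0.69,0,0,0],
    [0.5,-0.12,0.07,0.69,0,0,0],
    [0.5,-0.12,0.07,0.69,0,0,0],
    [0.0,0,0,0,0,0,0],
    [0.0,0,0,0,0,0,0],
    [0.0,0,0,0,0,0,0],
    [0.0,0,0,0,0,0,0]
  ],
  "grip_force": 80
}}

```text
t: 5.15
tool_pos: [0.45, -0.3204, 0.0381]
ee_rot: [2.111, 2.325, 0.0]
ft_force: [-0.1, -0.4, -1.9]
width: 0.099
finger_force: 80.8
```

```bash
python3 - <<'E'
from h import *
s=ctrl.read_state();print(s['t'],s['tool_pos'],s['width'],s['ft_force'],s['wrist_torque'])
lip=C-.139*np.cos(b)*XF*1.0; print(lip)
lip=np.array([.5638,-.0355,0])
tc=lip-.045*XF; print('tray goal',tc)
# grasp point offset in tray frame
d=s['tool_pos'][:2]-np.array([.5185,-.3155]); c_,s_=np.cos(-.088+yaw),np.sin(-.088+yaw)
off=np.array([[c_,-s_],[s_,c_]])@d
g=tc[:2]+off;print(off,g)
R0=R.from_rotvec(s['ee_rot']).as_matrix();Rg=R.from_euler('z',yaw-.088).as_matrix()@R0
f=plan((.428,-.318,.062),R0,2,0); f=plan((g[0]-.012,g[1],.062),Rg,12,0,f);f=plan((g[0],g[1],s['tool_pos'][2]+.002),Rg,2,0,f)
E
```

```text
5.15 [ 0.45   -0.3204  0.0381] 0.0987331643486756 [-0.087  -0.3835 -1.9321] [-0.1877  0.0387 -0.115 ]
[ 0.5633 -0.0354  0.1526]
tray goal [ 0.519  -0.0311  0.    ]
[-0.0682  0.0078] [ 0.4508 -0.0234]
[[0.0, 0.07, -0.36, -0.4, 0.0, 0.0, 0.0], [0.0, 0.07, -0.36, -0.4, 0.0, 0.0, 0.0]]
[[0.0, 0.81, 0.11, -0.0, 0.0, -0.0, 0.19], [0.0, 0.81, 0.1, -0.0, 0.0, -0.0, 0.19], [0.0, 0.81, 0.08, -0.0, 0.0, -0.0, 0.19], [0.0, 0.82, 0.07, -0.0, 0.0, -0.0, 0.19], [0.0, 0.82, 0.06, -0.0, 0.0, -0.0, 0.19], [0.0, 0.82, 0.05, -0.0, 0.0, -0.0, 0.19], [0.0, 0.82, 0.03, -0.0, 0.0, -0.0, 0.19], [0.0, 0.82, 0.02, -0.0, 0.0, -0.0, 0.19]]
[[0.0, 0.82, 0.01, -0.0, 0.0, -0.0, 0.19], [0.0, 0.82, -0.0, -0.0, 0.0, -0.0, 0.19], [0.0, 0.82, -0.02, -0.0, 0.0, -0.0, 0.19], [0.0, 0.82, -0.03, -0.0, 0.0, -0.0, 0.19]]
[[0.0, 0.02, 0.2, 0.37, 0.0, 0.0, 0.0], [0.0, 0.02, 0.2, 0.37, 0.0, 0.0, 0.0]]
```

Call:
{"api": "drive_tool", "payload": {
  "motion": [
    [0.0,0.07,-0.18,-0.2,0,0,0],
    [0.0,0.07,-0.36,-0.3,0,0,0],
    [0.0,0.07,-0.18,-0.3,0,0,0],
    [0.0,0.5,0.05,0,0,0,0.1],
    [0.0,0.8,0.1,0,0,0,0.2],
    [0.0,0.8,0.1,0,0,0,0.2],
    [0.0,0.8,0.07,0,0,0,0.2],
    [0.0,0.8,0.07,0,0,0,0.2]
  ],
  "grip_force": 100
}}

```text
t: 6.15
tool_pos: [0.4318, -0.2018, 0.0614]
ee_rot: [-2.192, -2.249, -0.002]
ft_force: [0.5, 0.9, -3.8]
width: 0.09
finger_force: 101.3
```

```bash
python3 - <<'E'
from h import *
s=ctrl.read_state();print(s['t'],s['tool_pos'],s['width'],s['ft_force'],s['wrist_torque'])
i=ctrl.snapshot('scene');cv2.imwrite('pics/s2.png',cv2.resize(i[120:330,130:410,::-1],None,fx=2,fy=2))
g=np.array([.4508,-.0234]);Rg=down(.095+yaw-.088)
f=plan((g[0]-.012,g[1],.062),Rg,8,0);f=plan((g[0],g[1],.039),Rg,3,0,f)
E
```

```text
6.15 [ 0.4318 -0.2018  0.0614] 0.09021835407393519 [ 0.4546  0.9147 -3.8198] [-0.0448  0.2493  0.043 ]
[[0.0, 0.72, 0.05, -0.0, -0.0, -0.01, 0.19], [0.0, 0.72, 0.04, -0.0, -0.0, -0.01, 0.19], [0.0, 0.72, 0.03, -0.0, -0.0, -0.01, 0.19], [0.0, 0.72, 0.02, -0.0, -0.0, -0.01, 0.19], [0.0, 0.72, 0.01, -0.0, -0.0, -0.01, 0.19], [0.0, 0.72, -0.0, -0.0, -0.0, -0.01, 0.19], [0.0, 0.72, -0.01, -0.0, -0.0, -0.01, 0.19], [0.0, 0.72, -0.03, -0.0, -0.0, -0.01, 0.19]]
[[0.0, 0.01, 0.13, 0.26, 0.0, 0.0, 0.0], [0.0, 0.01, 0.13, 0.26, 0.0, 0.0, 0.0], [0.0, 0.01, 0.13, 0.26, 0.0, 0.0, 0.0]]
```

View pics/s2.png

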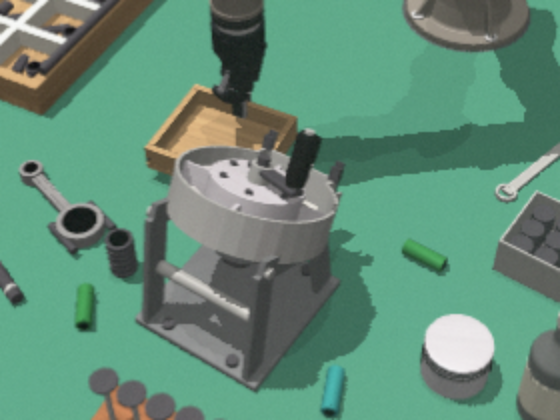

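The tray hangs level in the grip at about (225,130), on its way to the feeder, and nothing else has been disturbed.

Call:
{"api": "drive_tool", "payload": {
  "motion": [
    [0.0,0.72,0.05,0,0,0,0.19],
    [0.0,0.72,0.04,0,0,0,0.19],
    [0.0,0.72,0.03,0,0,0,0.19],
    [0.0,0.72,0.02,0,0,0,0.19],
    [0.0,0.72,0.01,0,0,0,0.19],
    [0.0,0.72,0,0,0,0,0.19],
    [0.0,0.72,-0.01,0,0,0,0.19],
    [0.0,0.72,-0.03,0,0,0,0.19]
  ]
}}

```text
t: 7.2
tool_pos: [0.4395, -0.0296, 0.0616]
ee_rot: [-2.325, -2.111, -0.001]
ft_force: [-0.5, 0.6, -4.6]
width: 0.09
finger_force: 101.3
```

Call:
{"api": "drive_tool", "payload": {
  "motion": [
    [0.0,0.01,0.13,0.2,0,0,0],
    [0.0,0.01,0.13,0.2,0,0,0],
    [0.0,0.01,0.13,0.15,0,0,0],
    [0.0,0,0,0.15,0,0,0],
    [0.0,0,0,0.08,0,0,0],
    [0.0,0,0,0,0,0,0]
  ]
}}

```text
t: 7.95
tool_pos: [0.4515, -0.0323, 0.0382]
ee_rot: [2.327, 2.11, -0.0]
ft_force: [-0.2, -0.2, -3.5]
width: 0.091
finger_force: 101.5
```

```bash
python3 - <<'E'
from h import *
s=ctrl.read_state();print(s['t'],s['tool_pos'],s['width'],s['ft_force'],s['wrist_torque'])
i=ctrl.snapshot('top');cv2.imwrite('pics/t3.png',cv2.resize(i[130:330,200:400,::-1],None,fx=3,fy=3))
E
```

```text
7.95 [ 0.4515 -0.0323  0.0382] 0.09147564296873156 [-0.2373 -0.2328 -3.4529] [-0.0777  0.1974 -0.0438]
```

View pics/t3.png

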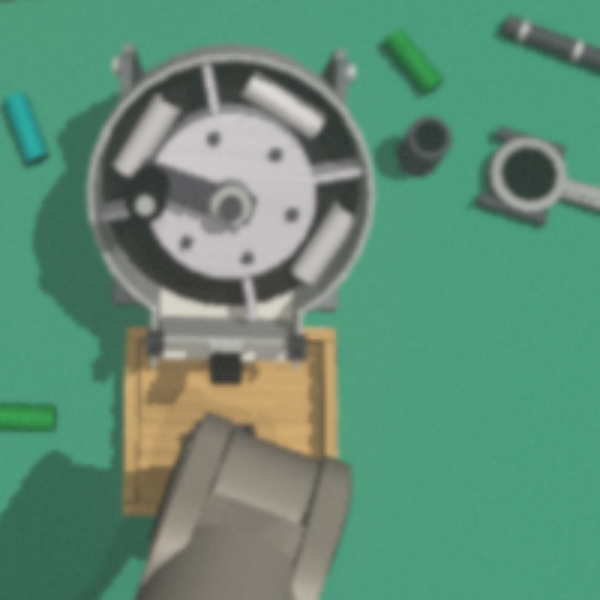

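The tray is under the chute, spanning x 124–338 and y 328–515 in the crop. It sits about 8 mm too far to -y, so I'll nudge it before releasing.

Call:
{"api": "drive_tool", "payload": {
  "motion": [
    [0.0,0.1,0,-0.05,0,0,0],
    [0.0,0.1,0,0,0,0,0],
    [0.0,0.08,0,0.06,0,0,0],
    [0.0,0,0,0.03,0,0,0],
    [0.45,0,0,0,0,0,0],
    [0.45,0,0,0,0,0,0],
    [0.45,0,0,-0.6,0,0,0],
    [0.45,0,0,-0.9,0,0,0]
  ]
}}

```text
t: 9.0
tool_pos: [0.4521, -0.0236, 0.082]
ee_rot: [-2.326, -2.111, 0.002]
ft_force: [0.4, -0.1, -0.1]
width: 0.449
finger_force: 0.0
```

```bash
python3 - <<'E'
from h import *
s=ctrl.read_state();print(s['t'],s['tool_pos'],s['width'],s['ft_force'])
print(proj('top',C-.121*XD+.064*A),proj('top',C-.121*XD+.083*A))
i=ctrl.snapshot('top');m=(i.max(2)<45).astype(np.uint8);m=m[235:270,262:290];v,u=np.nonzero(m);print(u.min()+262,u.max()+262,v.min()+235,v.max()+235,u.mean()+262,v.mean()+235)
pre=C-.121*XD+.16*A+.002*YD
f=plan((.43,-.03,.22),R.from_rotvec(s['ee_rot']).as_matrix(),5,.45)
f=plan(pre,RT,13,.45,f)
E
```

```text
9.0 [ 0.4521 -0.0236  0.082 ] 0.4485977553146298 [ 0.3661 -0.088  -0.0907]
[[276.3984 253.2053]] [[276.5553 256.6468]]Traceback (most recent call last):
  File "<stdin>", line 4, in <module>
    return umr_minimum(a, axis, None, out, keepdims, initial, where)
ValueError: zero-size array to reduction operation minimum which has no identity
```

```bash
python3 - <<'E'
from h import *
s=ctrl.read_state();print(s['t'])
t=cv2.imread('pics/top0.png')[235:270,262:290].max(2);m=t<70;v,u=np.nonzero(m);print(u.min()+262,u.max()+262,u.mean()+262,v.mean()+235)
pre=C-.121*XD+.16*A+.002*YD
f=plan((.43,-.03,.22),R.from_rotvec(s['ee_rot']).as_matrix(),5,.45)
f=plan(pre,RT,14,.45,f)
E
```

```text
9.05
270 279 274.6625 252.2125
[[0.45, -0.05, -0.16, -0.9, 0.0, 0.0, 0.0], [0.45, -0.05, -0.16, -0.9, 0.0, 0.0, 0.0], [0.45, -0.05, -0.16, -0.9, 0.0, 0.0, 0.0], [0.45, -0.05, -0.16, -0.9, 0.0, 0.0, 0.0], [0.45, -0.05, -0.16, -0.9, 0.0, 0.0, 0.0]]
[[0.45, 0.02, 0.18, -0.04, -0.34, -0.34, -1.37], [0.45, 0.0, 0.18, -0.04, -0.34, -0.34, -1.37], [0.45, -0.02, 0.18, -0.03, -0.34, -0.34, -1.37], [0.45, -0.04, 0.18, -0.02, -0.34, -0.34, -1.37], [0.45, -0.06, 0.17, -0.02, -0.34, -0.34, -1.37], [0.45, -0.08, 0.16, -0.01, -0.34, -0.34, -1.37], [0.45, -0.1, 0.16, -0.01, -0.34, -0.34, -1.37], [0.45, -0.11, 0.14, 0.0, -0.34, -0.34, -1.37]]
[[0.45, -0.13, 0.13, 0.01, -0.34, -0.34, -1.37], [0.45, -0.14, 0.12, 0.02, -0.34, -0.34, -1.37], [0.45, -0.15, 0.1, 0.02, -0.34, -0.34, -1.37], [0.45, -0.16, 0.08, 0.03, -0.34, -0.34, -1.37], [0.45, -0.17, 0.06, 0.04, -0.34, -0.34, -1.37], [0.45, -0.17, 0.04, 0.04, -0.34, -0.34, -1.37]]
```

```bash
python3 - <<'E'
from h import *
pre=C-.121*XD+.16*A+.003*YD
s=ctrl.read_state()
f=plan((.43,-.03,.16),R.from_rotvec(s['ee_rot']).as_matrix(),3,.45)
f=plan(pre,RT,21,.45,f)
E
```

```text
[[0.45, -0.09, -0.27, -0.83, 0.0, 0.0, 0.0], [0.45, -0.09, -0.27, -0.83, 0.0, 0.0, 0.0], [0.45, -0.09, -0.27, -0.83, 0.0, 0.0, 0.0]]
[[0.45, 0.02, 0.12, -0.12, -0.23, -0.23, -0.92], [0.45, 0.01, 0.12, -0.12, -0.23, -0.23, -0.92], [0.45, -0.01, 0.12, -0.12, -0.23, -0.23, -0.92], [0.45, -0.02, 0.12, -0.12, -0.23, -0.23, -0.92], [0.45, -0.03, 0.13, -0.11, -0.23, -0.23, -0.92], [0.45, -0.04, 0.12, -0.11, -0.23, -0.23, -0.92], [0.45, -0.05, 0.12, -0.11, -0.23, -0.23, -0.92], [0.45, -0.06, 0.12, -0.1, -0.23, -0.23, -0.92]]
[[0.45, -0.07, 0.12, -0.1, -0.23, -0.23, -0.92], [0.45, -0.08, 0.11, -0.1, -0.23, -0.23, -0.92], [0.45, -0.09, 0.11, -0.09, -0.23, -0.23, -0.92], [0.45, -0.1, 0.1, -0.09, -0.23, -0.23, -0.92], [0.45, -0.11, 0.1, -0.09, -0.23, -0.23, -0.92], [0.45, -0.12, 0.09, -0.08, -0.23, -0.23, -0.92], [0.45, -0.13, 0.08, -0.08, -0.23, -0.23, -0.92], [0.45, -0.13, 0.08, -0.07, -0.23, -0.23, -0.92]]
[[0.45, -0.14, 0.07, -0.07, -0.23, -0.23, -0.92], [0.45, -0.15, 0.06, -0.07, -0.23, -0.23, -0.92], [0.45, -0.15, 0.05, -0.06, -0.23, -0.23, -0.92], [0.45, -0.16, 0.04, -0.06, -0.23, -0.23, -0.92], [0.45, -0.16, 0.03, -0.06, -0.23, -0.23, -0.92]]
```

Call:
{"api": "drive_tool", "payload": {
  "motion": [
    [0.45,-0.09,-0.27,-0.83,0,0,0],
    [0.45,-0.09,-0.27,-0.83,0,0,0],
    [0.45,-0.09,-0.27,-0.83,0,0,0],
    [0.45,0.02,0.12,-0.12,-0.23,-0.23,-0.92],
    [0.45,0.01,0.12,-0.12,-0.23,-0.23,-0.92],
    [0.45,-0.01,0.12,-0.12,-0.23,-0.23,-0.92],
    [0.45,-0.02,0.12,-0.12,-0.23,-0.23,-0.92],
    [0.45,-0.03,0.13,-0.11,-0.23,-0.23,-0.92]
  ]
}}

```text
t: 10.05
tool_pos: [0.4455, -0.0284, 0.175]
ee_rot: [1.815, 2.403, -0.01]
ft_force: [0.3, -0.2, -0.3]
width: 0.452
finger_force: 0.0
```

Call:
{"api": "drive_tool", "payload": {
  "motion": [
    [0.45,-0.04,0.12,-0.11,-0.23,-0.23,-0.92],
    [0.45,-0.05,0.12,-0.11,-0.23,-0.23,-0.92],
    [0.45,-0.06,0.12,-0.1,-0.23,-0.23,-0.92],
    [0.45,-0.07,0.12,-0.1,-0.23,-0.23,-0.92],
    [0.45,-0.08,0.11,-0.1,-0.23,-0.23,-0.92],
    [0.45,-0.09,0.11,-0.09,-0.23,-0.23,-0.92],
    [0.45,-0.1,0.1,-0.09,-0.23,-0.23,-0.92],
    [0.45,-0.11,0.1,-0.09,-0.23,-0.23,-0.92]
  ]
}}

```text
t: 11.05
tool_pos: [0.4735, -0.0271, 0.2047]
ee_rot: [0.961, 2.646, -0.023]
ft_force: [0.5, 0.4, -0.6]
width: 0.449
finger_force: 0.0
```

Call:
{"api": "drive_tool", "payload": {
  "motion": [
    [0.45,-0.12,0.09,-0.08,-0.23,-0.23,-0.92],
    [0.45,-0.13,0.08,-0.08,-0.23,-0.23,-0.92],
    [0.45,-0.13,0.08,-0.07,-0.23,-0.23,-0.92],
    [0.45,-0.14,0.07,-0.07,-0.23,-0.23,-0.92],
    [0.45,-0.15,0.06,-0.07,-0.23,-0.23,-0.92],
    [0.45,-0.15,0.05,-0.06,-0.23,-0.23,-0.92],
    [0.45,-0.16,0.04,-0.06,-0.23,-0.23,-0.92],
    [0.45,-0.16,0.03,-0.06,-0.23,-0.23,-0.92]
  ]
}}

```text
t: 12.05
tool_pos: [0.5022, -0.0253, 0.2342]
ee_rot: [0.109, 2.646, -0.033]
ft_force: [0.2, -0.5, 0.2]
width: 0.452
finger_force: 0.0
```

```bash
python3 - <<'E'
from h import *
s=ctrl.read_state();print(s['t'],s['tool_pos'],s['qpos'])
i=ctrl.snapshot('wrist');cv2.imwrite('pics/w4.png',i[:,:,::-1])
f=plan(C-.121*XD+.16*A+.003*YD,RT,1,.45)
f=plan(C-.121*XD+.079*A+.003*YD,RT,6,.45,f)
E
```

```text
12.05 [ 0.5022 -0.0253  0.2342] [-0.9275 -0.1552  0.8318  2.1266  0.3193  0.6515  1.2065]
[[0.45, -0.11, -0.02, -0.03, 0.05, 0.07, 0.18]]
[[0.45, -0.0, 0.0, 0.45, 0.0, 0.0, 0.0], [0.45, -0.0, 0.0, 0.45, 0.0, 0.0, 0.0], [0.45, -0.0, 0.0, 0.45, 0.0, 0.0, 0.0], [0.45, -0.0, 0.0, 0.45, 0.0, 0.0, 0.0], [0.45, -0.0, 0.0, 0.45, 0.0, 0.0, 0.0], [0.45, -0.0, 0.0, 0.45, 0.0, 0.0, 0.0]]
```

View pics/w4.png

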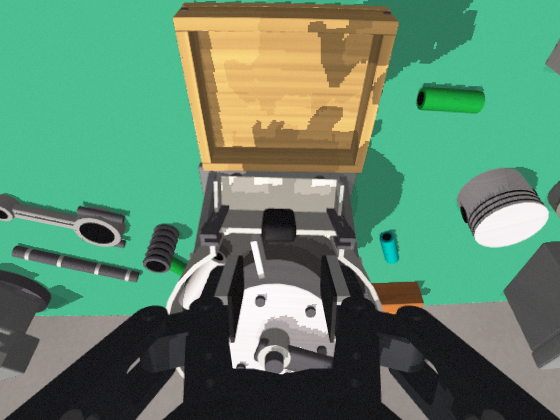

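The tray sits squarely below the chute, spanning x 178–398 in the picture. The pull is at about (278,223), ahead of the open fingers.

```bash
python3 - <<'E'
from h import *
s=ctrl.read_state()
i=cv2.imread('pics/w4.png');m=i[205:245,255:305].max(2)<60;v,u=np.nonzero(m);print(u.min()+255,u.max()+255,v.min()+205,v.max()+205)
for uv in((u.min()+255,222),(u.max()+255,222),(278,v.min()+205),(278,v.max()+205)):
    o,d=ray('wrist',uv,s)
    for h in(.083,.064):
        k=((C-o)@A+h)/(d@A);p=o+d*k-C;print(uv,h,p@XD,p@YD)
lip=[(215,193),(347,193)]
print(*[onz('wrist',q,.087,s) for q in((218,178),(340,178))],*[onz('wrist',q,.04,s) for q in((177,15),(397,15),(203,167),(365,170))])
E
```

```text
261 304 209 244
(np.int64(261), 222) 0.083 -0.12813602873986557 -0.009500062874274516
(np.int64(261), 222) 0.064 -0.12056593716511106 -0.010657633354569812
(np.int64(304), 222) 0.083 -0.12851342786671577 0.018646381200859048
(np.int64(304), 222) 0.064 -0.12098000258844006 0.020223384782494316
(278, np.int64(209)) 0.083 -0.13730497232479358 0.001528605742476954
(278, np.int64(209)) 0.064 -0.13062569151234063 0.001442528025405717
(278, np.int64(244)) 0.083 -0.11242016549392354 0.0017941562412390202
(278, np.int64(244)) 0.064 -0.10332319571464416 0.0017338781421979978
[ 0.5615 -0.0885  0.087 ] [0.5702 0.0205 0.087 ] [ 0.4401 -0.0992  0.04  ] [0.4532 0.0633 0.04  ] [ 0.5858 -0.1171  0.04  ] [0.6035 0.0543 0.04  ]
```

Call:
{"api": "drive_tool", "payload": {
  "motion": [
    [0.4,-0.09,-0.05,-0.03,0.05,0.07,0.18],
    [0.4,0,0,0.45,0,0,0],
    [0.4,0,0,0.45,0,0,0],
    [0.4,0,0,0.45,0,0,0],
    [0.4,0,0,0.45,0,0,0]
  ],
  "grip_force": 60
}}

```text
t: 12.72
tool_pos: [0.5295, -0.0292, 0.1881]
ee_rot: [0.136, 2.652, -0.033]
ft_force: [0.6, 0.0, -0.0]
width: 0.399
finger_force: 0.0
```

Call:
{"api": "drive_tool", "payload": {
  "motion": [
    [0.4,0,0,0.45,0,0,0],
    [0.4,0,0,0.4,0,0,0],
    [0.0,0,0,0,0,0,0],
    [0.0,0,0,0,0,0,0],
    [0.0,0,0,0,0,0,0]
  ]
}}

```text
t: 13.35
tool_pos: [0.5401, -0.031, 0.1654]
ee_rot: [0.137, 2.653, -0.033]
ft_force: [1.3, -1.3, -5.3]
width: 0.263
finger_force: 59.0
```

```bash
python3 - <<'E'
from h import *
s=ctrl.read_state();p=s['tool_pos']-C;print(s['t'],p@XD,p@YD,p@A,s['width'],s['ft_force'],s['wrist_torque'],s['qpos'])
f=plan(s['tool_pos']+.046*A,R.from_rotvec(s['ee_rot']).as_matrix(),6,0)
E
```

```text
13.35 -0.12316883175847781 0.00209609041007673 0.08000349516920449 0.2625016915468139 [ 1.3414 -1.2547 -5.2774] [-0.3921  0.8143 -0.3477] [-0.8765  0.1287  0.9516  2.1425 -0.1839  0.4442  1.66  ]
[[0.0, 0.0, -0.0, -0.26, 0.0, 0.0, 0.0], [0.0, 0.0, -0.0, -0.26, 0.0, 0.0, 0.0], [0.0, 0.0, -0.0, -0.26, 0.0, 0.0, 0.0], [0.0, 0.0, -0.0, -0.26, 0.0, 0.0, 0.0], [0.0, 0.0, -0.0, -0.26, 0.0, 0.0, 0.0], [0.0, 0.0, -0.0, -0.26, 0.0, 0.0, 0.0]]
```

Call:
{"api": "drive_tool", "payload": {
  "motion": [
    [0.0,0,0,-0.2,0,0,0],
    [0.0,0,0,-0.27,0,0,0],
    [0.0,0,0,-0.27,0,0,0],
    [0.0,0,0,-0.27,0,0,0],
    [0.0,0,0,-0.27,0,0,0],
    [0.0,0,0,-0.2,0,0,0],
    [0.0,0,0,-0.06,0,0,0]
  ]
}}

```text
t: 14.22
tool_pos: [0.5192, -0.0285, 0.2048]
ee_rot: [0.135, 2.649, -0.033]
ft_force: [47.1, -2.8, -59.8]
width: 0.263
finger_force: 62.7
```

```bash
python3 - <<'E'
from h import *
s=ctrl.read_state();p=s['tool_pos']-C;print(s['t'],p@XD,p@YD,p@A,s['width'],s['ft_force']@A,s['ft_force'],s['qpos'])
E
```

```text
14.225 -0.12326557362175491 0.002601692367788655 0.12466825592340264 0.26333191842490117 -74.9610944038441 [ 47.0906  -2.8019 -59.8336] [-1.0158 -0.0479  0.9931  2.1375  0.1801  0.5501  1.3249]
```

Call:
{"api": "drive_tool", "payload": {
  "motion": [
    [0.0,0,0,0.04,0,0,0],
    [0.4,0,0,0,0,0,0],
    [0.4,0,0,0,0,0,0],
    [0.45,0,0,-0.4,0,0,0],
    [0.5,0,0,-0.7,0,0,0],
    [0.5,0,0,-0.8,0,0,0]
  ]
}}

```text
t: 14.98
tool_pos: [0.4935, -0.0259, 0.2574]
ee_rot: [0.136, 2.65, -0.031]
ft_force: [-0.2, 0.6, -0.3]
width: 0.499
finger_force: 0.0
```

```bash
python3 - <<'E'
from h import *
s=ctrl.read_state();p=s['tool_pos']-C;print(s['t'],p@XD,p@YD,p@A,s['width'],s['ft_force'],s['qpos'])
i=ctrl.snapshot('wrist');cv2.imwrite('pics/w5.png',i[:,:,::-1])
h=np.array([.6451,.0121,.2823])-C;print(h@XD,h@YD,h@A)
ph=np.arctan2(h@YD,h@XD);print(ph)
f=plan(C+.058*(np.cos(ph)*XD+np.sin(ph)*YD)+.183*A,RT,7,.5)
E
```

```text
14.975 -0.12138333856084406 0.0026847328669308474 0.18317745446978329 0.49875818093307833 [-0.2416  0.5775 -0.3497] [-0.9771 -0.2248  0.8267  2.0984  0.3995  0.7487  1.1121]
0.020307668658429718 0.05520811418237153 0.13609655661362507
1.2183189863068826
[[0.5, -0.66, 0.25, 0.01, 0.0, 0.01, -0.01], [0.5, -0.66, 0.25, 0.01, 0.0, 0.01, -0.01], [0.5, -0.66, 0.25, 0.01, 0.0, 0.01, -0.01], [0.5, -0.66, 0.25, 0.01, 0.0, 0.01, -0.01], [0.5, -0.66, 0.25, 0.01, 0.0, 0.01, -0.01], [0.5, -0.66, 0.25, 0.01, 0.0, 0.01, -0.01], [0.5, -0.66, 0.24, 0.01, 0.0, 0.01, -0.01]]
```

View pics/w5.png

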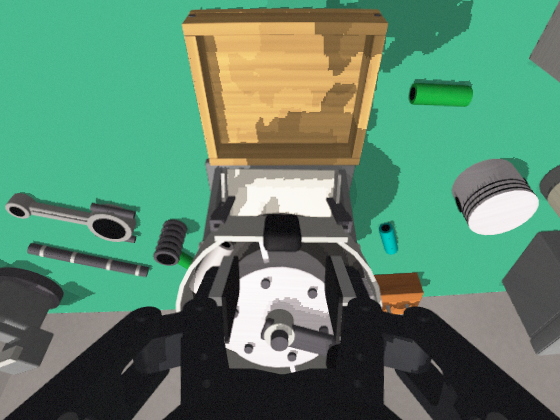

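The gate is up, with its pull at (282,232) and the chute clear below it. Next is the handle.

Call:
{"api": "drive_tool", "payload": {
  "motion": [
    [0.55,-0.66,0.25,0,0,0.01,-0.01],
    [0.55,-0.66,0.25,0,0,0.01,-0.01],
    [0.55,-0.66,0.25,0,0,0.01,-0.01],
    [0.55,-0.66,0.25,0,0,0.01,-0.01],
    [0.55,-0.66,0.25,0,0,0.01,-0.01],
    [0.55,-0.66,0.25,0,0,0.01,-0.01],
    [0.55,-0.66,0.25,0,0,0.01,-0.01],
    [0.55,0,0,0,0,0,0]
  ]
}}

```text
t: 16.02
tool_pos: [0.6224, 0.0149, 0.3216]
ee_rot: [0.127, 2.655, -0.035]
ft_force: [0.3, -0.9, 0.1]
width: 0.55
finger_force: 0.0
```

```bash
python3 - <<'E'
from h import *
s=ctrl.read_state();p=s['tool_pos']-C;print(s['t'],p@XD,p@YD,p@A,s['width'],s['ft_force'],s['qpos'])
f=plan(C+.0200*XD+.0545*YD+.118*A,RT,4,.55)
E
```

```text
16.025 0.018560497549403008 0.05575922383564817 0.1815353887108785 0.5497307855855033 [ 0.3422 -0.9093  0.0849] [-0.9863  0.1701  1.0226  1.704  -0.1246  0.8672  1.5267]
[[0.55, -0.01, -0.01, 0.53, -0.01, -0.01, 0.01], [0.55, -0.01, -0.01, 0.53, -0.01, -0.01, 0.01], [0.55, -0.01, -0.01, 0.53, -0.01, -0.01, 0.01], [0.55, -0.01, -0.01, 0.53, -0.01, -0.01, 0.01]]
```

Call:
{"api": "drive_tool", "payload": {
  "motion": [
    [0.55,-0.01,-0.01,0.53,0,0,0],
    [0.55,-0.01,-0.01,0.53,0,0,0],
    [0.55,-0.01,-0.01,0.53,0,0,0],
    [0.55,-0.01,-0.01,0.53,0,0,0],
    [0.0,0,0,0,0,0,0],
    [0.0,0,0,0,0,0,0],
    [0.0,0,0,0,0,0,0]
  ],
  "grip_force": 30
}}

```text
t: 16.9
tool_pos: [0.65, 0.0108, 0.2639]
ee_rot: [0.127, 2.66, -0.033]
ft_force: [1.6, 3.1, -4.8]
width: 0.296
finger_force: 30.0
```

```bash
cat >> h.py <<'E'
def arc(p1,n,r=.058,hh=None):
    s=ctrl.read_state();p=s['tool_pos']-C;h0=p@A;R0=R.from_rotvec(s['ee_rot']).as_matrix()
    ph0=np.arctan2(p@YD,p@XD);print(s['t'],'xd,yd,h',p@XD,p@YD,h0,'r',np.hypot(p@XD,p@YD),'phi',ph0,'w',s['width'],'F',s['ft_force'],np.array([s['ft_force']@XD,s['ft_force']@YD,s['ft_force']@A]),'\nq',s['qpos'])
    w=R.from_matrix(R0.T@RT).as_rotvec()/n/.08
    q=s['tool_pos'];out=[]
    for k in range(1,n+1):
        a=ph0+(p1-ph0)*k/n
        t=C+r*(np.cos(a)*XD+np.sin(a)*YD)+(hh or h0)*A
        out.append([0.0]+[float(x) for x in np.round(R0.T@(t-q)/.03,2)]+[float(x) for x in np.round(w,2)]);q=t
    print(out)
def pins():
    i=ctrl.snapshot('top');c=cv2.cvtColor(i,cv2.COLOR_RGB2HSV)
    # tray interior polygon
    q=np.array([proj('top',np.array([.5207,-.0265,.012])+x*XF+y*YD)[0] for x,y in((-.062,-.07),(-.062,.07),(.0,.07),(.0,-.07))]).astype(np.int32)
    m=np.zeros(i.shape[:2],np.uint8);cv2.fillConvexPoly(m,q,1)
    g=(m>0)&(c[...,1]<60)&(c[...,2]>90)
    return int(g.sum()),int(m.sum()),i
E
python3 - <<'E'
from h import *
arc(1.2183-.5,8)
print(pins()[:2])
E
```

```text
16.9 xd,yd,h 0.016121827912053743 0.054358986864872956 0.11749030266946173 r 0.056699319115852756 phi 1.282479423456444 w 0.2964372312700047 F [ 1.6317  3.0553 -4.7635] [-1.0637  3.199  -4.8294] 
q [-0.8468  0.296   0.9505  1.733  -0.298   0.7655  1.6656]
[[0.0, -0.14, -0.0, -0.0, -0.0, -0.02, 0.0], [0.0, -0.13, -0.05, -0.0, -0.0, -0.02, 0.0], [0.0, -0.12, -0.06, -0.0, -0.0, -0.02, 0.0], [0.0, -0.12, -0.07, -0.0, -0.0, -0.02, 0.0], [0.0, -0.11, -0.08, -0.0, -0.0, -0.02, 0.0], [0.0, -0.11, -0.09, -0.0, -0.0, -0.02, 0.0], [0.0, -0.1, -0.09, -0.0, -0.0, -0.02, 0.0], [0.0, -0.09, -0.1, -0.0, -0.0, -0.02, 0.0]]
(809, 1580)
```

```bash
cat >> h.py <<'E'
def pins():
    s=ctrl.read_state();i=ctrl.snapshot('wrist');c=cv2.cvtColor(i,cv2.COLOR_RGB2HSV);K=ctrl.get_calibration('wrist')
    T=np.eye(4);T[:3,:3]=R.from_rotvec(s['ee_rot']).as_matrix();T[:3,3]=s['tool_pos'];Ti=np.linalg.inv(T@K['tool_from_camera'])
    P=np.array([np.array([.5207,-.0265,.012])+x*XF+y*YD for x,y in((-.06,-.07),(-.06,.07),(.02,.07),(.02,-.07))])
    q=cv2.projectPoints(P,cv2.Rodrigues(Ti[:3,:3])[0],Ti[:3,3],K['mtx'],K['dist'])[0][:,0]
    m=np.zeros(i.shape[:2],np.uint8);cv2.fillConvexPoly(m,q.astype(np.int32),1)
    g=((m>0)&(c[...,1]<70)&(c[...,2]>60)).astype(np.uint8);n,_,st,_=cv2.connectedComponentsWithStats(g)
    cv2.imwrite(f"pics/w_{s['t']:.2f}.png",i[:,:,::-1]);print('poly',q.astype(int).tolist(),m.sum(),[x.tolist() for x in st[1:] if x[4]>20])
E
python3 - <<'E'
from h import *
pins()
E
```

```text
poly [[100, -205], [314, -215], [308, -70], [130, -66]] 0 []
```

Call:
{"api": "drive_tool", "payload": {
  "motion": [
    [0.0,-0.14,0,0,0,-0.02,0],
    [0.0,-0.13,-0.05,0,0,-0.02,0],
    [0.0,-0.12,-0.06,0,0,-0.02,0],
    [0.0,-0.12,-0.07,0,0,-0.02,0],
    [0.0,-0.11,-0.08,0,0,-0.02,0],
    [0.0,-0.11,-0.09,0,0,-0.02,0],
    [0.0,-0.1,-0.09,0,0,-0.02,0],
    [0.0,-0.09,-0.1,0,0,-0.02,0]
  ]
}}

```text
t: 18.0
tool_pos: [0.6719, -0.0109, 0.2767]
ee_rot: [0.131, 2.65, -0.037]
ft_force: [-9.2, -1.3, -0.7]
width: 0.293
finger_force: 30.6
```

```bash
python3 - <<'E'
from h import *
arc(.25,8)
pins()
E
```

```text
18.0 xd,yd,h 0.04318708124566149 0.0348712893565977 0.11756659751838221 r 0.055507934639211096 phi 0.6792654717282831 w 0.29285611784094456 F [-9.1633 -1.2768 -0.7192] [-8.2812 -2.1582  3.5886] 
q [-0.7628  0.3285  0.9284  1.6677 -0.347   0.7978  1.729 ]
[[0.0, -0.13, -0.03, 0.0, -0.01, 0.0, -0.0], [0.0, -0.06, -0.09, 0.0, -0.01, 0.0, -0.0], [0.0, -0.05, -0.09, 0.0, -0.01, 0.0, -0.0], [0.0, -0.05, -0.09, 0.0, -0.01, 0.0, -0.0], [0.0, -0.04, -0.09, 0.0, -0.01, 0.0, -0.0], [0.0, -0.04, -0.1, 0.0, -0.01, 0.0, -0.0], [0.0, -0.03, -0.1, 0.0, -0.01, 0.0, -0.0], [0.0, -0.03, -0.1, 0.0, -0.01, 0.0, -0.0]]
poly [[127, -252], [344, -262], [334, -113], [151, -110]] 0 []
```

Call:
{"api": "drive_tool", "payload": {
  "motion": [
    [0.0,-0.06,-0.06,0,0,0,0],
    [0.0,-0.06,-0.09,0,0,0,0],
    [0.0,-0.05,-0.09,0,0,0,0],
    [0.0,-0.05,-0.09,0,0,0,0],
    [0.0,-0.04,-0.09,0,0,0,0],
    [0.0,-0.04,-0.1,0,0,0,0],
    [0.0,-0.03,-0.1,0,0,0,0],
    [0.0,-0.03,-0.1,0,0,0,0]
  ]
}}

```text
t: 19.05
tool_pos: [0.6785, -0.0318, 0.2815]
ee_rot: [0.129, 2.652, -0.034]
ft_force: [-13.3, 0.7, 1.0]
width: 0.293
finger_force: 31.3
```

```bash
python3 - <<'E'
from h import *
arc(-.35,8,.057)
i=ctrl.snapshot('top');cv2.imwrite('pics/ta.png',i[:,:,::-1])
E
```

```text
19.05 xd,yd,h 0.0530769680538193 0.014780215883037013 0.11778304370628402 r 0.05509645468934761 phi 0.2715871439133372 w 0.29294736491964724 F [-13.2715   0.703    1.0371] [-11.2362  -0.5856   7.149 ] 
q [-0.6992  0.339   0.9125  1.6394 -0.3792  0.8207  1.7856]
[[0.0, -0.1, -0.13, 0.0, -0.0, -0.0, -0.0], [0.0, -0.02, -0.15, 0.0, -0.0, -0.0, -0.0], [0.0, -0.01, -0.15, 0.0, -0.0, -0.0, -0.0], [0.0, 0.0, -0.15, 0.0, -0.0, -0.0, -0.0], [0.0, 0.01, -0.15, 0.0, -0.0, -0.0, -0.0], [0.0, 0.02, -0.15, 0.0, -0.0, -0.0, -0.0], [0.0, 0.03, -0.14, 0.0, -0.0, -0.0, -0.0], [0.0, 0.05, -0.14, 0.0, -0.0, -0.0, -0.0]]
```

Call:
{"api": "drive_tool", "payload": {
  "motion": [
    [0.0,0.02,-0.13,0,0,0,0],
    [0.0,0.0,-0.15,0,0,0,0],
    [0.0,0.0,-0.15,0,0,0,0],
    [0.0,0.01,-0.15,0,0,0,0],
    [0.0,0.02,-0.15,0,0,0,0],
    [0.0,0.03,-0.15,0,0,0,0],
    [0.0,0.04,-0.14,0,0,0,0],
    [0.0,0.05,-0.14,0,0,0,0]
  ]
}}

```text
t: 20.1
tool_pos: [0.6741, -0.0648, 0.2813]
ee_rot: [0.127, 2.643, -0.034]
ft_force: [-1.9, 3.2, -0.2]
width: 0.295
finger_force: 30.8
```

```bash
sed -i 's/t=C+r\*/t=C-.003*XD+r*/' h.py; python3 - <<'E'
from h import *
arc(-1.0,8)
E
```

```text
20.1 xd,yd,h 0.05184591398556179 -0.01851524461726081 0.11816457840092635 r 0.05505282081996596 phi -0.34300421301239176 w 0.29520085048102357 F [-1.8855  3.1533 -0.2169] [-2.0284  2.9558  0.8329] 
q [-0.6356  0.3244  0.9022  1.6555 -0.4053  0.8089  1.8627]
[[0.0, 0.07, -0.18, -0.0, -0.0, 0.01, 0.0], [0.0, 0.07, -0.14, -0.0, -0.0, 0.01, 0.0], [0.0, 0.08, -0.14, -0.0, -0.0, 0.01, 0.0], [0.0, 0.09, -0.13, -0.0, -0.0, 0.01, 0.0], [0.0, 0.1, -0.12, -0.0, -0.0, 0.01, 0.0], [0.0, 0.11, -0.11, -0.0, -0.0, 0.01, 0.0], [0.0, 0.12, -0.1, -0.0, -0.0, 0.01, 0.0], [0.0, 0.13, -0.09, -0.0, -0.0, 0.01, 0.0]]
```

Call:
{"api": "drive_tool", "payload": {
  "motion": [
    [0.0,0.06,-0.16,0,0,0.01,0],
    [0.0,0.07,-0.14,0,0,0.01,0],
    [0.0,0.08,-0.14,0,0,0.01,0],
    [0.0,0.09,-0.13,0,0,0.01,0],
    [0.0,0.1,-0.12,0,0,0.01,0],
    [0.0,0.11,-0.11,0,0,0.01,0],
    [0.0,0.12,-0.1,0,0,0.01,0],
    [0.0,0.13,-0.09,0,0,0.01,0]
  ]
}}

```text
t: 21.1
tool_pos: [0.6514, -0.0924, 0.2711]
ee_rot: [0.127, 2.648, -0.033]
ft_force: [-1.1, 4.9, 2.3]
width: 0.295
finger_force: 30.9
```

```bash
python3 - <<'E'
from h import *
arc(-1.68,8)
E
```

```text
21.1 xd,yd,h 0.02955887168394015 -0.048179882529672036 0.11849690647969445 r 0.056524578510596925 phi -1.0205016998200453 w 0.2945943061507283 F [-1.1307  4.8644  2.3218] [-0.3196  4.732   2.7996] 
q [-0.6028  0.2872  0.9043  1.7158 -0.408   0.7839  1.9233]
[[0.0, 0.21, -0.12, -0.0, -0.0, 0.0, 0.0], [0.0, 0.15, -0.07, -0.0, -0.0, 0.0, 0.0], [0.0, 0.15, -0.05, -0.0, -0.0, 0.0, 0.0], [0.0, 0.15, -0.04, -0.0, -0.0, 0.0, 0.0], [0.0, 0.16, -0.03, -0.0, -0.0, 0.0, 0.0], [0.0, 0.16, -0.02, -0.0, -0.0, 0.0, 0.0], [0.0, 0.16, -0.0, -0.0, -0.0, 0.0, 0.0], [0.0, 0.16, 0.01, -0.0, -0.0, 0.0, 0.0]]
```

Call:
{"api": "drive_tool", "payload": {
  "motion": [
    [0.0,0.16,-0.1,0,0,0,0],
    [0.0,0.15,-0.07,0,0,0,0],
    [0.0,0.15,-0.05,0,0,0,0],
    [0.0,0.15,-0.04,0,0,0,0],
    [0.0,0.16,-0.03,0,0,0,0],
    [0.0,0.16,-0.02,0,0,0,0],
    [0.0,0.16,0,0,0,0,0],
    [0.0,0.16,0.01,0,0,0,0]
  ]
}}

```text
t: 22.1
tool_pos: [0.6175, -0.0991, 0.2536]
ee_rot: [0.129, 2.648, -0.035]
ft_force: [0.7, 4.2, 5.4]
width: 0.297
finger_force: 31.0
```

```bash
python3 - <<'E'
from h import *
arc(-1.75,1)
E
```

```text
22.1 xd,yd,h -0.007956609156016165 -0.058099350286446985 0.11857253220988419 r 0.05864164162921147 phi -1.706898018211897 w 0.29728888126112407 F [0.6607 4.1541 5.3961] [2.7587 4.1985 4.6446] 
q [-0.6401  0.2206  0.9244  1.8249 -0.3628  0.7172  1.9209]
[[0.0, 0.18, 0.03, -0.0, -0.02, 0.03, 0.0]]
```

Call:
{"api": "drive_tool", "payload": {
  "motion": [
    [0.0,0,0,0,0,0,0],
    [0.45,0,0,0,0,0,0],
    [0.45,0,0,0,0,0,0],
    [0.45,0,0,-0.5,0,0,0],
    [0.45,0,0,-0.8,0,0,0],
    [0.45,0,0,-0.8,0,0,0],
    [0.45,0,0,-0.2,0,0,0]
  ]
}}

```text
t: 22.98
tool_pos: [0.5842, -0.0969, 0.3141]
ee_rot: [0.131, 2.649, -0.035]
ft_force: [0.3, -0.3, 0.8]
width: 0.452
finger_force: 0.0
```

```bash
python3 - <<'E'
from h import *
plan(C-.1225*XD+.002*YD+.185*A,RT,6,.45)
E
```

```text
[[0.45, 0.63, 0.34, 0.01, -0.0, 0.0, -0.0], [0.45, 0.63, 0.34, 0.01, -0.0, 0.0, -0.0], [0.45, 0.63, 0.34, 0.01, -0.0, 0.0, -0.0], [0.45, 0.63, 0.34, 0.01, -0.0, 0.0, -0.0], [0.45, 0.63, 0.34, 0.01, -0.0, 0.0, -0.0], [0.45, 0.63, 0.34, 0.01, -0.0, 0.0, -0.0]]
```

Call:
{"api": "drive_tool", "payload": {
  "motion": [
    [0.4,0.63,0.34,0,0,0,0],
    [0.4,0.63,0.34,0,0,0,0],
    [0.4,0.63,0.34,0,0,0,0],
    [0.4,0.63,0.34,0,0,0,0],
    [0.4,0.63,0.34,0,0,0,0],
    [0.4,0.63,0.34,0,0,0,0],
    [0.4,0,0,0,0,0,0]
  ]
}}

```text
t: 23.85
tool_pos: [0.4889, -0.0245, 0.2579]
ee_rot: [0.126, 2.655, -0.035]
ft_force: [0.1, -0.8, 0.4]
width: 0.4
finger_force: 0.0
```

```bash
python3 - <<'E'
from h import *
s=ctrl.read_state();p=s['tool_pos']-C;print(s['t'],p@XD,p@YD,p@A,s['qpos'])
pins()
i=ctrl.snapshot('wrist');cv2.imwrite('pics/w6.png',i[:,:,::-1])
f=plan(C-.1225*XD+.002*YD+.126*A,RT,4,.4)
E
```

```text
23.85 -0.12530719839139992 0.0036456658514999645 0.18590532565251092 [-0.846  -0.2036  0.714   2.1001  0.3438  0.744   1.165 ]
poly [[207, 33], [359, 34], [347, 111], [218, 111]] 11109 [[215, 54, 53, 55, 1306], [239, 77, 55, 35, 917]]
[[0.4, -0.0, -0.0, 0.51, -0.01, -0.0, 0.0], [0.4, -0.0, -0.01, 0.51, -0.01, -0.0, 0.0], [0.4, -0.0, -0.01, 0.51, -0.01, -0.0, 0.0], [0.4, -0.0, -0.01, 0.51, -0.01, -0.0, 0.0]]
```

View pics/w6.png

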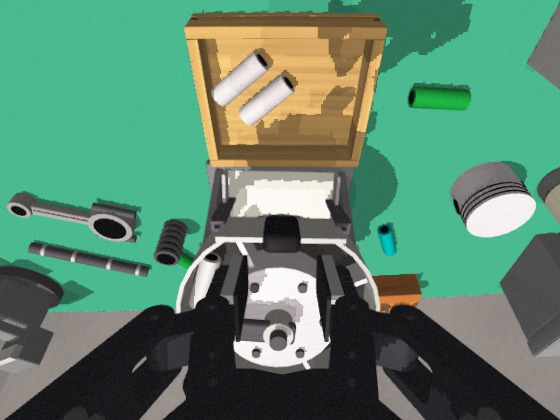

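Two pins lie in the tray at (240,78) and (266,98), and the third is still in the drum at (208,275). Now I'll shut the gate.

Call:
{"api": "drive_tool", "payload": {
  "motion": [
    [0.4,-0.03,-0.01,0.51,0,0,0],
    [0.4,-0.03,-0.01,0.51,0,0,0],
    [0.4,-0.02,-0.01,0.51,0,0,0],
    [0.4,0,-0.01,0.47,0,0,0],
    [0.0,0,0,0,0,0,0],
    [0.0,0,0,0,0,0,0],
    [0.0,0,0,0,0,0,0]
  ],
  "grip_force": 60
}}

```text
t: 24.82
tool_pos: [0.5211, -0.0288, 0.2076]
ee_rot: [0.128, 2.65, -0.036]
ft_force: [13.5, 1.8, -17.0]
width: 0.264
finger_force: 59.6
```

```bash
python3 - <<'E'
from h import *
s=ctrl.read_state();p=s['tool_pos']-C;print(s['t'],p@XD,p@YD,p@A,s['width'],s['ft_force'],s['qpos'])
E
```

```text
24.825 -0.12020975562508346 0.002457784058658545 0.12615951292350253 0.26360568374207716 [ 13.5385   1.7677 -17.0244] [-0.8874 -0.0348  0.8703  2.1264  0.1513  0.5561  1.3542]
```

Call:
{"api": "drive_tool", "payload": {
  "motion": [
    [0.0,0,0,0.2,0,0,0],
    [0.0,0,0,0.27,0,0,0],
    [0.0,0,0,0.27,0,0,0],
    [0.0,0,0,0.27,0,0,0],
    [0.0,0,0,0.27,0,0,0],
    [0.0,0,0,0.19,0,0,0],
    [0.0,0,0,0,0,0,0]
  ]
}}

```text
t: 25.7
tool_pos: [0.5415, -0.0313, 0.169]
ee_rot: [0.129, 2.651, -0.035]
ft_force: [3.7, 2.2, -3.3]
width: 0.26
finger_force: 61.7
```

```bash
python3 - <<'E'
from h import *
s=ctrl.read_state();p=s['tool_pos']-C;print(s['t'],p@XD,p@YD,p@A,s['width'],s['ft_force'],s['ft_force']@A)
E
```

```text
25.7 -0.12021510394153734 0.00197900235125677 0.08253823046775487 0.26025410503587815 [ 3.748   2.1511 -3.2512] -4.524114228407409
```

Call:
{"api": "drive_tool", "payload": {
  "motion": [
    [0.0,0,0,0.05,0,0,0],
    [0.0,0,0,0.05,0,0,0],
    [0.0,0,0,0.0,0,0,0]
  ]
}}

```text
t: 26.08
tool_pos: [0.5423, -0.0314, 0.1676]
ee_rot: [0.129, 2.652, -0.032]
ft_force: [-12.5, 2.9, 14.2]
width: 0.262
finger_force: 64.9
```

```bash
python3 - <<'E'
from h import *
s=ctrl.read_state();p=s['tool_pos']-C;print(s['t'],p@XD,p@YD,p@A,s['width'],s['ft_force'],s['ft_force']@A)
E
```

```text
26.075 -0.12018591620868245 0.0019261825656352127 0.0808378759208364 0.2617494012540825 [-12.4904   2.9142  14.1618] 18.47296495065055
```

Call:
{"api": "drive_tool", "payload": {
  "motion": [
    [0.0,0,0,0.03,0,0,0],
    [0.0,0,0,0,0,0,0],
    [0.4,0,0,0,0,0,0],
    [0.4,0,0,0,0,0,0],
    [0.4,0,0,-0.6,0,0,0],
    [0.4,0,0,-0.8,0,0,0],
    [0.0,0,0,0,0,0,0],
    [0.0,0,0,0,0,0,0]
  ]
}}

```text
t: 27.08
tool_pos: [0.5232, -0.0291, 0.2022]
ee_rot: [0.128, 2.652, -0.034]
ft_force: [0.5, 0.0, 0.5]
width: 0.009
finger_force: 0.0
```

```bash
python3 - <<'E'
from h import *
s=ctrl.read_state();p=s['tool_pos']-C;print(s['t'],p@XD,p@YD,p@A,s['width'],s['ft_force'],s['ft_force']@A)
E
```

```text
27.075 -0.12088901402605721 0.00240564407283502 0.12045858496384602 0.009286671886700145 [0.4959 0.0445 0.5373] 0.2446822191405681
```

Call:
{"api": "drive_tool", "payload": {
  "motion": [
    [0.0,0,0,0.3,0,0,0],
    [0.0,0,0,0.15,0,0,0],
    [0.0,0,0,0.04,0,0,0],
    [0.0,0,0,0,0,0,0]
  ]
}}

```text
t: 27.58
tool_pos: [0.5301, -0.0303, 0.1895]
ee_rot: [0.129, 2.652, -0.035]
ft_force: [0.2, 0.2, 0.2]
width: -0.003
finger_force: 0.0
```

```bash
python3 - <<'E'
from h import *
s=ctrl.read_state();p=s['tool_pos']-C;print(s['t'],p@XD,p@YD,p@A,s['width'],s['ft_force'],s['ft_force']@A)
E
```

```text
27.575 -0.12074381401722478 0.0018922951398372204 0.10593934763722099 -0.0031289920102751563 [0.2171 0.1728 0.1745] 0.06046081718863707
```

Call:
{"api": "drive_tool", "payload": {
  "motion": [
    [0.0,0,0,0.06,0,0,0],
    [0.0,0,0,0.03,0,0,0],
    [0.0,0,0,0,0,0,0]
  ]
}}

```text
t: 27.95
tool_pos: [0.5314, -0.0301, 0.1874]
ee_rot: [0.128, 2.651, -0.034]
ft_force: [-0.1, -0.6, 0.3]
width: 0.008
finger_force: 0.0
```

```bash
python3 - <<'E'
from h import *
s=ctrl.read_state();p=s['tool_pos']-C;print(s['t'],p@A,s['ft_force']@A)
E
```

```text
27.95 0.10348852527722963 0.32689797844344093
```

Call:
{"api": "drive_tool", "payload": {
  "motion": [
    [0.0,0,0,0.04,0,0,0],
    [0.0,0,0,0.04,0,0,0],
    [0.0,0,0,0,0,0,0]
  ]
}}

```text
t: 28.32
tool_pos: [0.5321, -0.0302, 0.1864]
ee_rot: [0.13, 2.653, -0.031]
ft_force: [-19.7, 1.7, 23.5]
width: -0.001
finger_force: 15.1
```

```bash
python3 - <<'E'
from h import *
s=ctrl.read_state();p=s['tool_pos']-C;print(s['t'],p@A,s['ft_force']@A)
E
```

```text
28.325 0.10230759280795441 29.98214721397604
```

Call:
{"api": "drive_tool", "payload": {
  "motion": [
    [0.0,0,0,-0.3,0,0,0],
    [0.0,0,0,-0.8,0,0,0],
    [0.0,0,0,-0.9,0,0,0],
    [0.0,0,0,-0.7,0,0,0],
    [0.0,0,0,0,0,0,0],
    [0.0,0,0,0,0,0,0]
  ]
}}

```text
t: 29.08
tool_pos: [0.4945, -0.0266, 0.256]
ee_rot: [0.129, 2.653, -0.035]
ft_force: [0.6, 0.0, 0.5]
width: -0.001
finger_force: 0.0
```

```bash
python3 - <<'E'
from h import *
s=ctrl.read_state();p=s['tool_pos']-C;print(s['t'],p@A,s['ft_force'],s['qd'])
pins()
ctrl.sign_off()
E
```

```text
29.075 0.1814749342295764 [0.5657 0.0017 0.4864] [-0.0021  0.0182  0.0074  0.0066  0.0029  0.0028 -0.0064]
poly [[207, 26], [362, 27], [349, 107], [219, 106]] 11626 [[216, 48, 53, 56, 1347], [241, 71, 54, 36, 942]]
the job is handed in; nothing more can be done
```

I handed the job in at 29 s: the tray is under the chute with two pins in it, the third pin is still in the drum, and the gate is pressed down to its stop.

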